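# Ease an ice pack off its tray with a wedge and hold it

### The job

The ice pack with the temperature logger lying on it must not freeze down onto its steel tray: pick up the orange plastic wedge, keep it flat on the tray and push its thin end under the middle of that pack's front edge until both front feet are just clear of the tray, about 4 mm, with the back feet still standing on it. Finish while still gripping the wedge and holding it there under the pack. Touch the pack only with the wedge, do not shove it along or slide the logger about, and leave everything else where it is.

Things in the scene. Friction and masses are not known exactly. Their poses are not given: they have to be found in the camera images.
- wedge: loose orange nylon wedge, 0.12 kg, 130 mm long (x), 50 mm wide, on the bench left or right of the tray. Origin: centre of the flat sole; x points to the thin end. The thin end (x = +65 mm) is 3 mm thick; from it the top climbs straight at 9 degrees (1.58 mm per 10 mm) to 16.5 mm at x = -20 mm. From x = -65 to -20 mm a heel 16.5 mm high, 50 mm wide, carries the upright grip block
- wedge_tip (a point): middle of the wedge's thin end, at sole level (65 mm ahead of the wedge's origin)
- wedge_grip (a point): centre line of the grip block, 42.5 mm behind the wedge's origin and 30 mm above its sole. The block is 45 mm long (x), 34 mm wide (y), its top 48 mm above the sole; grip it from above across y
- pack: ice pack to be raised: rigid frosty white slab, about 0.62 kg, 190 mm (x) by 120 mm (y), the logger on top, in the left or right place on the tray. Origin: under its centre at foot level; x points to the back of the tray. Underside 6 mm above the foot bottoms, top at 38 mm. Four round feet 16 mm across, 6 mm high, at x = +-78, y = +-48 mm: 80 mm free between the front feet
- pack_edge (a point): middle of the pack's lower front edge (x = -95 mm, 6 mm above foot level), where the wedge goes under. The pack may first slip back up to 9 mm against the tray's rim; the edge starts to rise once the thin end is about 19 mm under it, then 1.6 mm per 10 mm pushed (front feet 1.4 mm). About half the pack's weight, a few N, then lies on the wedge
- pack_foot_fl (a point): bottom centre of the front left foot of the pack with the logger; 3 mm above the bench (tray floor height) while that foot stands on the tray
- pack_foot_fr (a point): bottom centre of the front right foot of the pack with the logger; 3 mm above the bench (tray floor height) while that foot stands on the tray
- pack_back (a point): point midway between the bottoms of the back left and back right feet of that pack; 3 mm above the bench while the back feet stand on the tray
- tray: fixed stainless tray, 360 mm deep (x, pointing away from the robot) by 380 mm wide (y), floor 3 mm thick. Origin: under its centre at bench level. Rim 18 mm high at the sides and back, open at the front; back rim's inner face at x = +164 mm. Two packs stand side by side at y = +-85 mm, front edges about 150 mm behind the tray's front edge (x = -180 mm)
- logger: dark green temperature logger, 50 x 75 x 16 mm, 0.06 kg, with display and yellow buttons, lying loose on the pack; origin under its centre
- spare_pack: another ice pack, the same but with no logger on it, in the other place on the tray; to be left alone
- tape_roll: roll of brown packing tape lying flat, 100 mm across, 48 mm high, on the other side of the tray from the wedge; origin under its centre
- carton_a: small carton 150 x 110 x 45 mm, right of the tray; origin under its centre
- carton_b: small carton 120 x 120 x 50 mm, left of the tray; origin under its centre
- spray: clear spray bottle with blue cap, 60 mm across, 170 mm high, on the right; origin under its centre
- probe_meter: dark green hand thermometer with a steel probe, body 125 x 62 x 24 mm, lying on the left; origin under its centre
Not all that is in view belongs to the job. There is more than one size of the wedge; the job needs the smaller. There is more than one size of the logger; the job needs the larger.

How it is judged (in metres and radians):
On the way, in this order (a step that is already met when the one before it is completed fails the run):
1. the wedge is gripped and carried from where it lay (contact force between the fingers and wedge above 0.8 N and distance of wedge from where it was at the start of the episode above 0.03 m), for 0.1 s.
2. the wedge, flat on the tray, has its thin end under the front edge of the pack with the logger (z of each of wedge, wedge_tip in the frame of tray below 0.006 m and angle between wedge's own z axis and vertical below 0.06 rad and x of wedge_tip in the frame of pack above -0.093 m and y of wedge_tip in the frame of pack between -0.04 and 0.04 m), for 0.02 s.
At the end, for the whole second after the job is handed in: Front feet of the logger's pack 2 to 7.5 mm clear of the tray, back feet within 2 mm of it; wedge flat on the tray (within 3 mm, tilt under 0.06 rad), bearing the pack and gripped (each over 0.8 N); arm and gripper off the pack, logger on it, pack and wedge at rest (z of pack_foot_fl in the frame of tray between 0.005 and 0.0105 m and z of pack_foot_fr in the frame of tray between 0.005 and 0.0105 m and z of pack_back in the frame of tray below 0.005 m and z of each of wedge, wedge_tip in the frame of tray below 0.006 m and angle between wedge's own z axis and vertical below 0.06 rad and contact force between wedge and pack above 0.8 N and contact force between the fingers and wedge above 0.8 N and contact force between each of the arm, the fingers and pack below 0.5 N and z of logger in the frame of pack above 0.034 m and linear speed of each of pack, wedge below 0.01 m/s); the arm keeps its last pose, push and grip.
It fails at once if the gripper or arm presses on the pack with the logger (over 3 N) (contact force between any of the fingers, the arm and pack above 3 N).
It fails at once if the pack with the logger is shoved more than 20 mm from its place (distance of pack from where it was at the start of the episode above 0.02 m).
It fails at once if the logger is shifted more than 25 mm (distance of logger from where it was at the start of the episode above 0.025 m).
It fails at once if another thing is moved more than 20 mm (distance of any of spare_pack, tape_roll, carton_a, carton_b, spray, probe_meter from where it was at the start of the episode above 0.02 m).
It also fails if it takes over 45 s, if anything falls off the work surface, if the arm or the gripper's body presses on something with over 40 N, if the wrist force passes 120 N, or if a joint passes its speed limit or range.

### The arm

A 6-joint arm with a two-finger parallel gripper is mounted at the origin on the work surface. World frame = base frame: x ahead of the robot, y to its left, z up, the work surface at z = 0. Lengths are in mm, angles in rad, forces in N, time in s.
With the tool pointing down it reaches from about 425 to 1125 mm from the base axis. Payload 14.9 kg.
Tool frame: the origin (TCP) lies at the very end of the fingers, on their centre line; the grasp point (between the pads) lies 19 mm behind it (r.tcp_to_grasp is the distance from the TCP to the grasp point, in mm); z points along the fingers, y is the line along which they close (so a half turn about z gives the same grasp; the last joint's range is limited). The gripper opens to 91 mm and grips with 3 to 60 N. Pads are 32 mm wide; open, the fingers measure 118 mm over their backs; the gripper's body (76 mm by 178 mm) begins 60 mm behind the grasp point.
Start: joints at [-1.238, 0.379, 1.734, -0, 1.028, -0.033], TCP at [250.384, -653.702, 213.932] pointing down, gripper open.
Joint ranges: [-2.77, 2.77], [-0.74, 2.19], [0, 2.66], [-1.06, 4.2], [0.31, 2.87], [-3.08, 3.08]. Speed limits (rad/s): [1.89, 1.89, 2.39, 3.14, 3.14, 3.14].

### API

Orientations are given as a unit quaternion [w, x, y, z].
In Python, from rig import readout, viewer, ticket, r gives the robot as it stands.
- The arm moves only by the tool carry_out, never from a script. Its argument "plan" is one flat list of numbers, 6 for each row, row after row: the shift along the tool's x, y, z in m, then the turn, a rotation vector about the tool's x, y, z in degrees. A call has exactly 8 rows; each row shifts and turns the commanded pose from where the row before left it, along the tool's axes as they then stand; what a row does not reach is not made up. A row lasts 1/12 s, in which the tool goes at most 41.7 mm and 7.16 degrees, less where a joint would pass 70% of its speed; a pose out of reach is approached as far as the arm can. A call is refused whole if a number of a shift passes 0.0417 or a number of a turn 7.16, either way. A call with a gripper value outside its range is refused whole. "jaw" is the opening, from 0 (shut) to 1 (fully open), set as the call begins (left out, the last holds). The fingers move at their own pace and stop on an object; "squeeze" is the grip in N (left out, the last holds). Time passes only in rows, so rows that do not move let the fingers close, or fill a call up. It gives the time, the measured TCP pose, the force, the opening and the grip force at its end, in the units of the state.
- readout.sense(): the state, without advancing time (a new reading comes with each control period).
- viewer.read_camera(name): name is "side" or "top" or "wrist"; returns a dict with "img" (400x640x3 uint8, red, green, blue), "depth" (400x640 float32, mm along the optical axis (not along the pixel's ray), 0 where there is no reading), "fx", "fy", "cx", "cy" (pixels), "world_to_cam" (4x4, takes a point from world to camera coordinates). Camera axes: x right, y down, z forward; pixel columns grow to the right and rows downward; lengths in mm; the calibration is good to about 2 mm. A picture is of the moment at which its call begins.
- ticket.finish_job(): hands the job in; it is judged then, once.
The state is a dict: "time": time; "q": joint angles; "joint_vel": joint speeds; "tau": joint torques, N m; "tcp_pos": TCP position; "ee_rot": TCP orientation; "contact_force": force on the tool from outside, world axes, zero at the start; "ft_torque": the same for the moment, N m; "finger_gap": opening from 0.0 (shut) to 1.0 (fully open); "gripper_force": force on a finger pad.
Only numpy, scipy, OpenCV 4.12 (cv2) and the standard library are available. Lean on these libraries where they do the work, as an engineer would, in place of code of your own. Each camera call takes 0.05 s, during which the arm holds its last target. There are 200 camera calls.

## Working session

There is one attempt and no reset: what is moved stays moved. The work goes in short steps, Python scripts to look and compute and a tool call to move; the robot and the scene stay as the last step left them, time stands still between calls to the robot, and variables do not carry over. Pictures are saved under pics/ and viewed, at most 10 in all, crops included, and the job is handed in when it is done.

Besides the shell and the picture viewer there is one more tool, called after "Emit:" as name(argument=value, ...), one argument or row to a line, values as JSON. carry_out: Moves the arm, as the interface text tells. Its arguments: {"type":"object","properties":{"plan":{"type":"array"},"jaw":{"type":"number"},"squeeze":{"type":"number"}},"required":["plan"]}

```bash
mkdir -p pics
cat > h.py <<'E'
import numpy as np, cv2
from rig import readout, viewer, ticket, r
def snap(n,f):
    c=viewer.read_camera(n); cv2.imwrite('pics/'+f+'.png',c['img'][:,:,::-1]); np.savez('pics/'+f+'.npz',**c); return c
def ld(f): return dict(np.load('pics/'+f+'.npz'))
def cloud(c):
    v,u=np.mgrid[:400,:640]; d=c['depth']
    P=np.stack([(u-c['cx'])*d/c['fx'],(v-c['cy'])*d/c['fy'],d,np.ones_like(d)],-1)
    W=P@np.linalg.inv(c['world_to_cam']).T; W=W[...,:3]; W[d<=0]=np.nan; return W
E
python3 -c "
from h import *
snap('top','top0');snap('side','side0');print(readout.sense())"
```

```text
{'time': 0.1, 'q': array([-1.23827777e+00,  3.79352341e-01,  1.73473546e+00, -3.25063118e-05,
        1.02853133e+00, -3.32725799e-02]), 'joint_vel': array([ 0.00160745, -0.00229308, -0.00100605, -0.00027089, -0.00199   ,
       -0.00151243]), 'tau': array([ 1.14834147e-03, -7.65033388e+01, -4.35290587e+01,  6.52884389e-02,
        3.98141239e-02, -3.68970518e-05]), 'tcp_pos': array([ 250.26558288, -653.33398326,  213.35002254]), 'ee_rot': array([-5.05426573e-04,  9.83319520e-01,  1.81885837e-01, -9.02673148e-05]), 'contact_force': array([-0.32810115,  0.37873354,  0.30391407]), 'ft_torque': array([ 0.00245776, -0.03006656, -0.0549527 ]), 'gripper_force': 0.0, 'finger_gap': 1.0022151959422378}
```

View pics/top0.png

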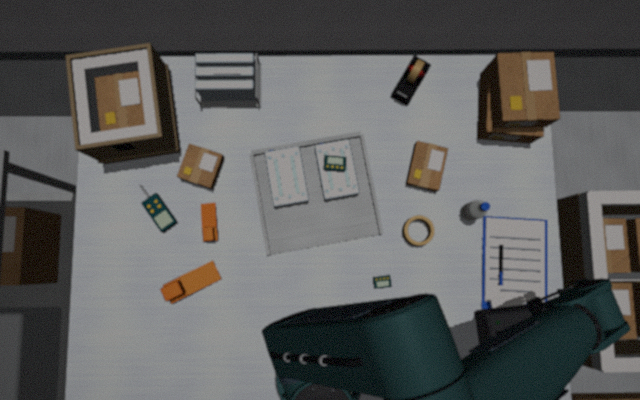

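View pics/side0.png

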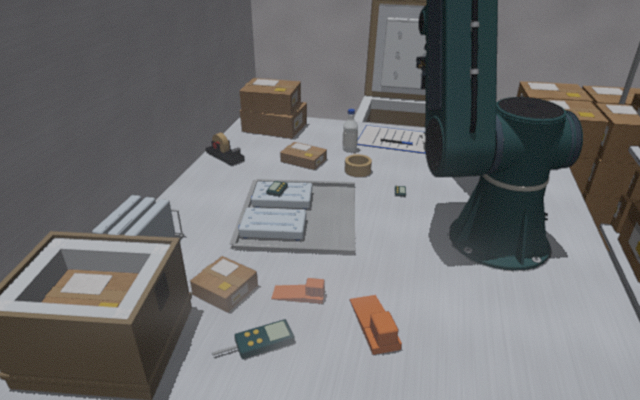

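```bash
cat > m.py <<'E'
from h import *
for n in ['top0','side0']:
    c=ld(n); W=cloud(c); im=c['img'].astype(int); R,G,B=im[...,0],im[...,1],im[...,2]
    og=(R>150)&(G<140)&(B<80)&(R-G>70)
    k,L,S,C=cv2.connectedComponentsWithStats(og.astype(np.uint8))
    for i in range(1,k):
        if S[i,4]<60: continue
        P=W[L==i]; P=P[~np.isnan(P[:,0])]
        hi=P[P[:,2]>35]
        print(n,S[i],'rect',cv2.minAreaRect(P[:,:2].astype(np.float32)),'n',len(P),'zmax',P[:,2].max(),'grip',hi.mean(0) if len(hi) else 0, len(hi), cv2.minAreaRect(hi[:,:2].astype(np.float32)) if len(hi) else 0)
c=ld('top0');W=cloud(c)
for v,u in [(250,268),(236,380),(153,252),(135,362),(206,277),(203,304),(199,325),(194,357),(150,265),(145,300),(146,318),(141,350),(163,335),(185,340),(240,300),(215,350),(260,330)]: print(u,v,W[v,u].round(0))
w=W[203:242,198:220]
print(w[::3,::3,2].round(0))
cv2.imwrite('pics/crop.png',cv2.resize(c['img'][125:260,190:390,::-1],None,fx=4,fy=4,interpolation=cv2.INTER_CUBIC))
E
python3 m.py
```

```text
268 250 [412. 165.  20.]
380 236 [ 456. -211.   -5.]
252 153 [741. 221.  18.]
362 135 [ 800. -155.   24.]
277 206 [556. 134.  38.]
304 203 [570.  45.   3.]
325 199 [579. -25.  34.]
357 194 [ 594. -133.   35.]
265 150 [752. 177.  18.]
300 145 [768.  57.  19.]
318 146 [757.  -4.  44.]
350 141 [ 786. -116.   -4.]
335 163 [696. -60.  57.]
340 185 [624. -76.  41.]
300 240 [445.  60.  -2.]
350 215 [ 527. -110.    5.]
330 260 [377. -41.  -0.]
[[-0.  6. -4. -3. -0.  4. -4.  6.]
 [ 1. 11.  8.  6.  9. 11.  6.  9.]
 [ 3. -0.  6.  5.  7. 10. -4.  1.]
 [-6. 16.  2.  6. 13.  5. 10.  6.]
 [-1.  1. 14. 11.  8.  7. 11.  2.]
 [-2.  0. 10.  9.  9. 17. 12.  6.]
 [-2.  4. 15.  8. 15. 19. 15. -7.]
 [ 2.  1. 22. 17. 18. 14. 14.  5.]
 [ 7. -0. 13. 14. 49. 17. 17.  3.]
 [-2. -3. 45. 49. 49. 45. 17.  0.]
 [-0.  0. 53. 45. 56. 48. 16. -1.]
 [ 4.  3. 50. 45. 53. 45. 17.  0.]
 [-3.  4. 45. 50. 53. 46. 22. -7.]]
```

View pics/crop.png

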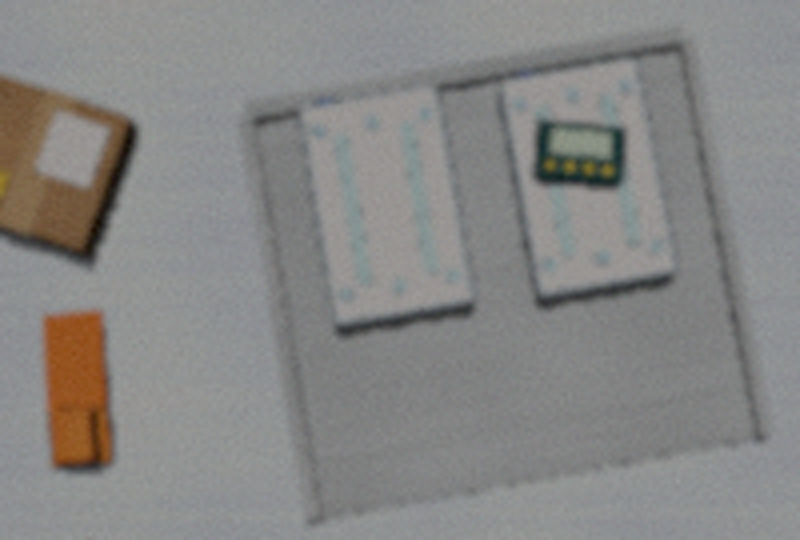

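```bash
cat >> h.py <<'E'
def ray(c,uv,z):
    uv=np.atleast_2d(uv).astype(float); T=np.linalg.inv(c['world_to_cam']); o=T[:3,3]
    d=np.c_[(uv[:,0]-c['cx'])/c['fx'],(uv[:,1]-c['cy'])/c['fy'],np.ones(len(uv))]@T[:3,:3].T
    return o+d*((z-o[2])/d[:,2])[:,None]
def proj(c,P):
    P=np.atleast_2d(P); Q=np.c_[P,np.ones(len(P))]@c['world_to_cam'].T
    return np.c_[Q[:,0]/Q[:,2]*c['fx']+c['cx'],Q[:,1]/Q[:,2]*c['fy']+c['cy']]
E
cat > m.py <<'E'
from h import *
c=ld('top0');W=cloud(c)
hsv=cv2.cvtColor(c['img'],cv2.COLOR_RGB2HSV)
og=((hsv[...,0]<15)&(hsv[...,1]>170)&(hsv[...,2]>90)).astype(np.uint8); og[:200]=0;og[245:]=0;og[:,:190]=0;og[:,230:]=0
ys,xs=np.nonzero(og);print(len(xs))
pts=ray(c,np.c_[xs,ys],8)[:,:2]; 
rc=cv2.minAreaRect(pts.astype(np.float32)); print(rc, cv2.boxPoints(rc))
hi=og.astype(bool)&(W[...,2]>35); P=W[hi]; print('grip',np.median(P,0),len(P)); ys,xs=np.nonzero(hi)
g=ray(c,np.c_[xs,ys],46)[:,:2]; print(cv2.minAreaRect(g.astype(np.float32)),g.mean(0))
f=lambda q:np.array(q)/4+[190,125]-.375
pk=ray(c,f([(503,85),(630,60),(672,272),(540,297)]),41)[:,:2];print('pack',pk,pk.mean(0),[np.linalg.norm(pk[i]-pk[i-1]) for i in range(4)])
tr=ray(c,f([(308,521),(762,437)]),3)[:,:2];tb=ray(c,f([(245,105),(683,32)]),18)[:,:2];print('tray',tr,tb)
for a in [pk[1]-pk[2],pk[0]-pk[3],(pk[0]-pk[1]),pk[3]-pk[2],tr[0]-tr[1],tb[0]-tr[0],tb[1]-tr[1]]: print(np.degrees(np.arctan2(a[1],a[0])))
E
python3 m.py
```

```text
434
((508.3863830566406, 365.1991271972656), (121.76107025146484, 43.21462631225586), 5.686828136444092) [[445.6644  380.6674 ]
 [449.94656 337.66544]
 [571.1084  349.73087]
 [566.8262  392.73282]]
grip [467.13456312 359.34481663  48.53271508] 113
((466.3804931640625, 356.6164855957031), (42.351863861083984, 34.96418380737305), 6.818362712860107) [466.47218357 359.2822645 ]
pack [[ 758.62503104    4.88306468]
 [ 779.40460972 -102.56785779]
 [ 598.0401565  -134.23910152]
 [ 578.03675225  -24.067837  ]] [678.52663738 -63.99793291] [np.float64(182.89418018299614), np.float64(109.44172709543525), np.float64(184.10902359702925), np.float64(111.97251317618172)]
tray [[ 395.99181719  171.38532746]
 [ 462.42670211 -210.78310341]] [[ 748.71616758  224.68319543]
 [ 809.82599981 -150.24654013]]
9.905542668615597
9.10784024706987
100.94513256755084
100.29088364684476
99.8615591161912
8.592587665328342
9.884903132868649
```

Emit:
carry_out(
  plan=[0,0,0,0,0,5.3,0,0,0,0,0,5.3,0,0,0,0,0,5.3,0.0225,-0.034,0,0,0,0,0.0225,-0.034,0,0,0,0,0.0225,-0.034,0,0,0,0,0.0225,-0.034,0,0,0,0,0.0225,-0.034,0,0,0,0],
  jaw=1,
  squeeze=30,
)

```text
time: 0.77
tcp_pos: [347.8, -472.5, 213.6]
ee_rot: [-0.0, 0.999, 0.044, -0.0]
contact_force: [1.7, -0.1, -0.0]
finger_gap: 0.999
gripper_force: 0.0
```

Emit:
carry_out(
  plan=[0.0225,-0.034,0,0,0,0,0.0225,-0.034,0,0,0,0,0.0225,-0.034,0,0,0,0,0.0225,-0.034,0,0,0,0,0.0225,-0.034,0,0,0,0,0.0225,-0.034,0,0,0,0,0.0225,-0.034,0,0,0,0,0.0225,-0.034,0,0,0,0],
)

```text
time: 1.43
tcp_pos: [503.2, -185.7, 213.9]
ee_rot: [-0.0, 0.999, 0.044, -0.0]
contact_force: [0.9, -0.3, -0.2]
finger_gap: 1.004
gripper_force: 0.0
```

Emit:
carry_out(
  plan=[0,-0.04,0,0,0,0,0,-0.04,0,0,0,0,0,-0.04,0,0,0,0,0,-0.04,0,0,0,0,0,-0.04,0,0,0,0,0,-0.04,0,0,0,0,0,-0.04,0,0,0,0,0,-0.04,0,0,0,0],
)

```text
time: 2.1
tcp_pos: [473.8, 133.0, 214.0]
ee_rot: [-0.0, 0.999, 0.044, 0.0]
contact_force: [1.0, -0.4, -0.2]
finger_gap: 1.001
gripper_force: 0.0
```

Emit:
carry_out(
  plan=[0,-0.04,0,0,0,0,0,-0.04,0,0,0,0,0,-0.04,0,0,0,0,0,-0.04,0,0,0,0,0,-0.04,0,0,0,0,0,0,0,0,0,0,0,0,0,0,0,0,0,0,0,0,0,0],
)

```text
time: 2.77
tcp_pos: [456.6, 329.9, 213.5]
ee_rot: [0.0, 0.999, 0.044, -0.0]
contact_force: [-0.1, -0.1, 0.1]
finger_gap: 1.001
gripper_force: 0.0
```

```bash
cat > w.py <<'E'
from h import *
import sys
c=snap('wrist',sys.argv[1]);s=readout.sense();print(s['tcp_pos'],s['ee_rot'])
W=cloud(c)
hsv=cv2.cvtColor(c['img'],cv2.COLOR_RGB2HSV)
og=((hsv[...,0]<15)&(hsv[...,1]>150)&(hsv[...,2]>60)).astype(np.uint8)
k,L,S,C=cv2.connectedComponentsWithStats(og)
for i in range(1,k):
    if S[i,4]<300: continue
    m=L==i;ys,xs=np.nonzero(m&(W[...,2]<25)); print(S[i],C[i])
    P=W[m];P=P[~np.isnan(P[:,0])]
    rc=cv2.minAreaRect(P[:,:2].astype(np.float32));print('all',rc)
    h=P[P[:,2]>42];print('hi',h.mean(0),np.median(h[:,2]),cv2.minAreaRect(h[:,:2].astype(np.float32)))
E
python3 w.py w1
```

```text
[456.74660577 329.44139841 213.65702899] [ 2.29527633e-04  9.99034485e-01  4.39312360e-02 -3.03460255e-04]
[258 229  57  56 863] [287.98146002 253.18771727]
all ((344.2060546875, 363.54510498046875), (60.34634017944336, 54.903865814208984), 27.51828956604004)
hi [nan nan nan] nan ((0.0, 0.0), (0.0, 0.0), 0.0)w.py:13: RuntimeWarning: Mean of empty slice.
  h=P[P[:,2]>42];print('hi',h.mean(0),np.median(h[:,2]),cv2.minAreaRect(h[:,:2].astype(np.float32)))
  ret = um.true_divide(
  return _methods._mean(a, axis=axis, dtype=dtype,
  ret = ret.dtype.type(ret / rcount)
```

View pics/w1.png

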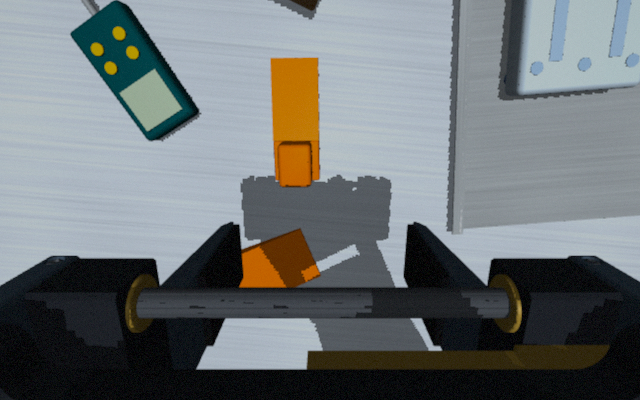

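```bash
cat > w2.py <<'E'
from h import *
c=ld('w1');W=cloud(c)
hsv=cv2.cvtColor(c['img'],cv2.COLOR_RGB2HSV)
m=(hsv[...,0]<22)&(hsv[...,1]>150)&(hsv[...,2]>60); m[190:]=0; m[:50]=0; m[:,400:]=0;m[:,:250]=0
P=W[m];P=P[~np.isnan(P[:,0])];print(len(P))
print(cv2.minAreaRect(P[:,:2].astype(np.float32)))
lo=P[P[:,2]<25];print('lo',cv2.minAreaRect(lo[:,:2].astype(np.float32)))
h=P[P[:,2]>44];h=h[h[:,2]<52];print('hi',h.mean(0),cv2.minAreaRect(h[:,:2].astype(np.float32)))
print(ray(c,[(271,58),(319,58)],3),ray(c,[(275,143),(312,143),(281,186),(310,186)],48))
E
python3 w2.py
```

```text
5717
((511.26373291015625, 365.0668640136719), (128.43307495117188, 49.24867248535156), 5.797675132751465)
lo ((511.26373291015625, 365.0668640136719), (128.43307495117188, 49.24867248535156), 5.797675132751465)
hi [469.42299333 361.04385621  46.38854822] ((468.8909606933594, 361.0601501464844), (42.617767333984375, 33.19346618652344), 4.790694713592529)
[[572.60752369 395.09334111   3.        ]
 [577.085374   344.95438575   3.        ]] [[490.87484472 380.83994796  48.        ]
 [494.14822733 344.25868827  48.        ]
 [447.28569248 372.58704741  48.        ]
 [449.95370724 342.80362053  48.        ]]
```

Emit:
carry_out(
  plan=[0.015,-0.0304,0,0,0,0,0,0,0.04,0,0,0,0,0,0.04,0,0,0,0,0,0.04,0,0,0,0,0,0.04,0,0,0,0,0,0.023,0,0,0,0,0,0.01,0,0,0,0,0,0,0,0,0],
)

```text
time: 3.48
tcp_pos: [468.5, 360.1, 19.2]
ee_rot: [0.001, 0.999, 0.043, -0.001]
contact_force: [-0.1, -0.4, 1.3]
finger_gap: 0.994
gripper_force: 0.0
```

Emit:
carry_out(
  plan=[0,0,0,0,0,0,0,0,0,0,0,0,0,0,0,0,0,0,0,0,0,0,0,0,0,0,0,0,0,0,0,0,0,0,0,0,0,0,0,0,0,0,0,0,0,0,0,0],
  jaw=0,
  squeeze=35,
)

```text
time: 4.15
tcp_pos: [469.2, 362.0, 21.1]
ee_rot: [-0.0, 0.999, 0.044, 0.0]
contact_force: [-0.5, 0.1, 0.5]
finger_gap: 0.446
gripper_force: 0.0
```

Emit:
carry_out(
  plan=[0,0,0,0,0,0,0,0,0,0,0,0,0,0,0,0,0,0,0,0,0,0,0,0,0,0,0,0,0,0,0,0,0,0,0,0,0,0,0,0,0,0,0,0,0,0,0,0],
)

```text
time: 4.82
tcp_pos: [469.1, 361.9, 20.9]
ee_rot: [0.0, 0.999, 0.044, -0.0]
contact_force: [-0.6, -0.9, 1.6]
finger_gap: 0.369
gripper_force: 35.0
```

Emit:
carry_out(
  plan=[0,0,-0.01,0,0,0,0,0,-0.03,0,0,0,0,0,-0.03,0,0,0,0,0,-0.03,0,0,0,0,0,0,0,0,0,0,0,0,0,0,0,0,0,0,0,0,0,0,0,0,0,0,0],
)

```text
time: 5.48
tcp_pos: [468.5, 361.4, 119.8]
ee_rot: [0.001, 0.999, 0.044, -0.001]
contact_force: [0.4, 0.7, -1.2]
finger_gap: 0.37
gripper_force: 35.0
```

```bash
cat > w3.py <<'E'
from h import *
import sys
c=snap('wrist',sys.argv[1]);W=cloud(c);s=readout.sense();print(s['tcp_pos'],s['ee_rot'],s['contact_force'])
hsv=cv2.cvtColor(c['img'],cv2.COLOR_RGB2HSV)
m=(hsv[...,0]<22)&(hsv[...,1]>150)&(hsv[...,2]>60)
T=np.linalg.inv(c['world_to_cam']);print('cam',T[:3,3])
k,L,S,C=cv2.connectedComponentsWithStats(m.astype(np.uint8));i=1+np.argmax(S[1:,4]);print(S[i])
P=W[L==i];P=P[~np.isnan(P[:,0])]
print(cv2.minAreaRect(P[:,:2].astype(np.float32)),np.percentile(P[:,2],[1,5,25,50,90]))
# front edge point: fit ramp plane, in tool-yaw axes
q=s['ee_rot'];psi=2*np.arctan2(q[2],q[1]);ax=np.array([np.cos(psi),np.sin(psi)]);
rel=P-s['tcp_pos'];fx=rel[:,:2]@ax;fy=rel[:,:2]@np.array([-ax[1],ax[0]])
print('psi',np.degrees(psi))
for a in range(-30,120,10):
    t=(fx>=a)&(fx<a+10)
    if t.sum()>20: print(a,t.sum(),np.median(rel[t,2]).round(1),np.percentile(fy[t],[1,99]).round(1),'front',)
print('max fx',np.percentile(fx,99.8))
E
python3 w3.py w4
```

```text
[468.47273559 361.41690035 119.66537657] [ 5.82844345e-04  9.99026261e-01  4.41065343e-02 -8.97076317e-04] [ 0.97030901 -0.22828217 -1.13344371]
cam [552.31009303 368.6941378  288.81700296]
[  276    49    96   239 20337]
((515.1361083984375, 358.0989990234375), (143.2801055908203, 65.1351318359375), 6.063274383544922) [ 99.91070016 100.963989   104.44928916 109.01264872 145.06568176]
psi 5.055879605288289
-10 626 25.6 [-16.4  16. ] front
0 1274 25.6 [-16.4  15.9] front
10 1594 25.4 [-22.9  23.1] front
20 2995 -5.2 [-23.8  23.7] front
30 1676 -8.0 [-24.7  24.3] front
40 1678 -9.6 [-24.4  24.2] front
50 1715 -11.2 [-24.2  24.2] front
60 1826 -12.8 [-24.6  24.3] front
70 1761 -14.4 [-24.3  24.1] front
80 1872 -16.0 [-24.3  24.1] front
90 1908 -17.6 [-24.4  24.3] front
100 1310 -19.0 [-24.2  24.1] front
max fx 106.43927180488242
```

View pics/w4.png

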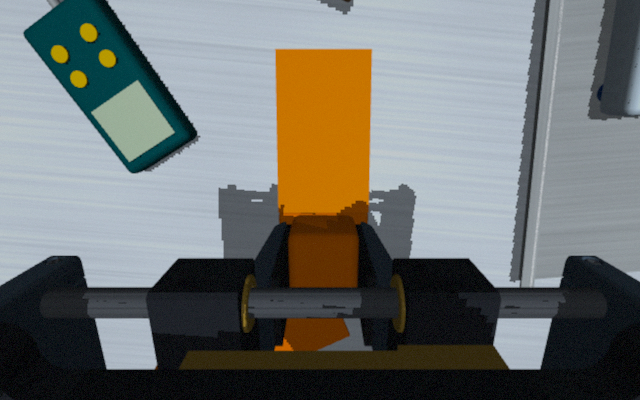

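Emit:
carry_out(
  plan=[-0.0034,0.0388,0,0,0,0,-0.0034,0.0388,0,0,0,0,-0.0034,0.0388,0,0,0,0,-0.0034,0.0388,0,0,0,0,-0.0034,0.0388,0,0,0,0,-0.0034,0.0388,0,0,0,0,-0.0034,0.0388,0,0,0,0,-0.0034,0.0388,0,0,0,0],
)

```text
time: 6.2
tcp_pos: [468.5, 48.6, 120.2]
ee_rot: [0.0, 0.999, 0.044, -0.001]
contact_force: [1.2, -0.3, -2.1]
finger_gap: 0.371
gripper_force: 35.0
```

Emit:
carry_out(
  plan=[-0.0034,0.0388,0,0,0,0,-0.0034,0.0388,0,0,0,0,-0.0034,0.0388,0,0,0,0,-0.0034,0.0388,0,0,0,0,0,0,0,0,0,-4.8,-0.0305,-0.0053,0,0,0,0,0,0,0,0,0,0,0,0,0,0,0,0],
)

```text
time: 6.87
tcp_pos: [437.1, -105.4, 120.0]
ee_rot: [-0.0, 0.996, 0.085, -0.001]
contact_force: [0.1, -0.4, -0.7]
finger_gap: 0.372
gripper_force: 35.0
```

```bash
python3 w3.py w5; python3 -c "
from h import *
snap('side','side1')"
```

```text
[ 438.23832374 -105.39352694  120.426283  ] [-1.84157312e-04  9.96329672e-01  8.55976338e-02 -4.41840005e-04] [ 0.37848488  0.84763436 -1.22941982]
cam [520.11913708 -91.63039029 288.99759422]
[  276    49    96   239 20457]
((489.39788818359375, -103.43811798095703), (130.4838409423828, 64.75689697265625), 11.267991065979004) [ 99.98759837 101.07464261 104.59095614 109.21094236 145.26741805]
psi 9.820785162988026
-10 782 25.0 [-16.3  16. ] front
0 1288 25.1 [-16.4  16. ] front
10 1891 24.5 [-23.2  22.9] front
20 2741 -6.3 [-23.6  24.1] front
30 1678 -8.7 [-24.5  24.4] front
40 1704 -10.3 [-24.3  24.3] front
50 1756 -12.0 [-24.2  24.3] front
60 1764 -13.6 [-24.4  24.4] front
70 1856 -15.2 [-24.3  24.3] front
80 1871 -16.8 [-24.4  24.2] front
90 1908 -18.4 [-24.3  24.4] front
100 1137 -19.7 [-24.1  24.1] front
max fx 105.72815233691836
```

View pics/w5.png

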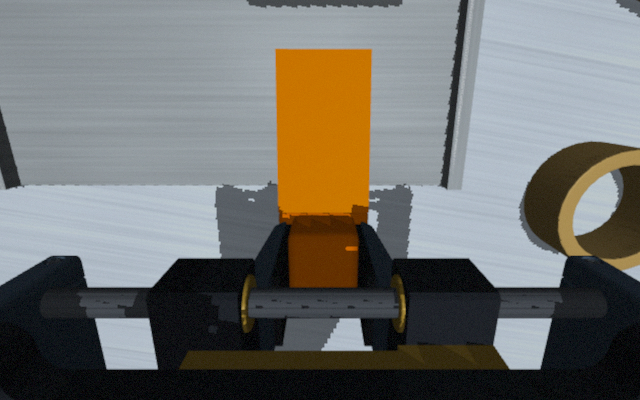

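Emit:
carry_out(
  plan=[0.025,0,0,0,0,0,0.025,0,0,0,0,0,0,0,0,0,0,0,0,0,0,0,0,0,0,0,0,0,0,0,0,0,0,0,0,0,0,0,0,0,0,0,0,0,0,0,0,0],
)

```text
time: 7.63
tcp_pos: [487.5, -96.9, 120.9]
ee_rot: [-0.0, 0.996, 0.086, -0.0]
contact_force: [-1.0, -0.2, -1.3]
finger_gap: 0.367
gripper_force: 35.0
```

```bash
python3 w3.py w6|head -2
```

```text
[487.64469676 -96.94419595 120.98409659] [-3.29149349e-06  9.96311786e-01  8.58068988e-02  2.49627605e-05] [ 0.41185229 -0.79281098 -1.78514458]
cam [570.21657424 -82.96669319 290.05391711]
```

View pics/w6.png

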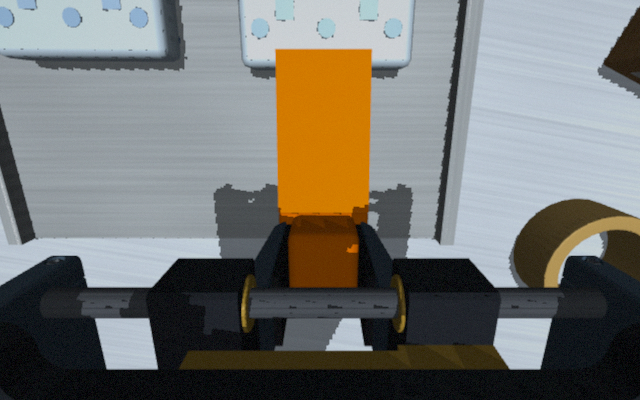

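```bash
cat > p.py <<'E'
from h import *
import sys
c=ld(sys.argv[1]);W=cloud(c);tcp=np.array(eval(sys.argv[2]));psi=np.radians(float(sys.argv[3]))
ax=np.array([np.cos(psi),np.sin(psi)]);ay=np.array([-ax[1],ax[0]])
rel=W[...,:2]-tcp[:2];fx=rel@ax;fy=rel@ay
hsv=cv2.cvtColor(c['img'],cv2.COLOR_RGB2HSV)
white=(W[...,2]>36)&(W[...,2]<46)&(hsv[...,1]<90)&(fx>60)
for u in list(range(246,276,4))+list(range(376,410,4)):
    v=np.nonzero(white[:120,u])[0]
    if len(v): print(u,v.max(),fx[v.max(),u].round(1),fy[v.max(),u].round(1),W[v.max(),u,2].round(0))
for v in range(5,60,6):
    x=np.nonzero(white[v,220:430])[0]+220
    print(v,fx[v,x[0]].round(1),fy[v,x[0]].round(1),fy[v,x[-1]].round(1))
cr=ray(c,[(u,v) for u,v in[(60,238),(430,243)]],3)[:,:2]-tcp[:2];print('trayfront',cr@ax,cr@ay)
g=[]
for u in (120,200,260,385,430):
    f=W[200:300,u,2];print(u,fx[225:255:3,u].round(0),W[225:255:3,u,2].round(1))
E
python3 p.py w6 "[487.6,-96.9]" 9.85
```

```text
246 65 104.4 54.3 36.0
250 66 103.7 51.4 36.0
254 66 103.7 48.5 37.0
258 66 103.6 45.6 38.0
262 66 103.7 43.0 37.0
266 66 103.7 40.1 37.0
270 66 103.7 37.3 37.0
274 66 103.7 34.5 37.0
376 65 104.3 -37.2 38.0
380 65 104.3 -40.0 38.0
384 67 103.0 -43.0 37.0
388 66 103.7 -45.8 37.0
392 65 104.3 -48.4 38.0
396 66 103.7 -51.4 37.0
400 65 104.3 -54.1 37.0
404 65 104.3 -56.9 37.0
408 63 105.7 -59.9 36.0
5 142.0 57.1 -60.1
11 138.4 56.7 -59.6
17 134.8 56.9 -60.2
23 130.9 56.3 -59.8
29 127.3 56.8 -60.3
35 123.4 55.4 -60.4
41 119.7 56.5 -59.7
47 115.9 56.0 -59.2
53 112.0 56.1 -60.7
59 108.3 56.8 -60.3
trayfront [-42.79091076 -47.5669981 ] [244.2647794  -99.71751806]
120 [-30. -33. -36. -38. -42. -46. -49. -53. -55. -60.] [ 1.5  2.   1.3  3.8  1.9 -0.8 -0.7 -1.5 -0.1 -2.2]
200 [-30. -33. -36. -39. -42. -46. -50. -53. -56. -59.] [ 1.4  1.4  2.2  1.5  2.2 -0.9 -1.4 -2.6 -2.2 -1. ]
260 [-30. -33. -36. -39. -42. -47. -50. -53. -56.  18.] [  2.4   1.5   1.1   1.4   2.3  -1.4  -1.1  -1.5  -0.5 156.5]
385 [-31. -33. -36. -39. -43. -46. -50. -53. -56.  18.] [-1.00e-01  1.60e+00  1.20e+00  1.00e+00  7.00e-01 -8.00e-01 -1.50e+00
 -1.10e+00 -2.50e+00  1.56e+02]
430 [-30. -33. -36. -39. -42. -47. -49. -53. -56. -59.] [ 1.9  1.3  1.4  1.   0.8 -2.5 -1.  -1.2 -0.9 -1.1]
```

Emit:
carry_out(
  plan=[-0.013,0,0,0,0,0,0,0,0.03,0,0,0,0,0,0.03,0,0,0,0,0,0.02,0,0,0,0,0,0.01,0,0,0,0,0,0.005,0,0,0,0,0,0,0,0,0,0,0,0,0,0,0],
)

```text
time: 8.35
tcp_pos: [475.4, -99.3, 26.7]
ee_rot: [0.0, 0.996, 0.086, 0.0]
contact_force: [0.3, -0.2, -0.9]
finger_gap: 0.37
gripper_force: 35.0
```

Emit:
carry_out(
  plan=[0,0,0.001,0,0,0,0,0,0,0,0,0,0,0,0,0,0,0,0,0,0,0,0,0,0,0,0,0,0,0,0,0,0,0,0,0,0,0,0,0,0,0,0,0,0,0,0,0],
)

```text
time: 9.02
tcp_pos: [475.1, -99.1, 24.9]
ee_rot: [-0.0, 0.996, 0.086, -0.0]
contact_force: [-0.4, -1.3, -1.5]
finger_gap: 0.369
gripper_force: 35.0
```

Emit:
carry_out(
  plan=[0,0,0.001,0,0,0,0,0,0,0,0,0,0,0,0,0,0,0,0,0,0,0,0,0,0,0,0,0,0,0,0,0,0,0,0,0,0,0,0,0,0,0,0,0,0,0,0,0],
)

```text
time: 9.68
tcp_pos: [475.1, -99.1, 23.9]
ee_rot: [0.0, 0.996, 0.086, 0.0]
contact_force: [0.4, -0.1, -0.2]
finger_gap: 0.372
gripper_force: 35.0
```

```bash
python3 w3.py w7; python3 p.py w7 "[474.8,-99.1]" 9.85 | head -30
```

```text
[475.14076358 -99.11310326  23.9570832 ] [1.44683246e-05 9.96299830e-01 8.59456013e-02 3.78215484e-05] [-0.20509595 -0.83802822 -0.04475154]
cam [557.77495945 -85.15016037 193.0790767 ]
[  275    49    97   239 20549]
((524.7608642578125, -91.75596618652344), (113.99640655517578, 52.057708740234375), 10.11373519897461) [ 4.09420111  5.18433613  8.6911518  13.27125011 49.17632486]
psi 9.86080566653751
-10 688 25.4 [-16.5  15.9] front
0 1283 25.4 [-16.7  16.2] front
10 1625 25.2 [-23.6  23.1] front
20 3014 -5.5 [-23.9  23.7] front
30 1659 -8.0 [-24.5  24.3] front
40 1700 -9.6 [-24.5  24.2] front
50 1734 -11.3 [-24.4  24. ] front
60 1807 -12.8 [-24.6  24.2] front
70 1760 -14.4 [-24.4  24.1] front
80 1877 -16.0 [-24.5  24.1] front
90 1913 -17.6 [-24.5  24.2] front
100 1403 -19.0 [-24.3  24.1] front
max fx 106.89915846701287
246 14 116.7 31.9 37.0
250 14 116.7 30.2 37.0
254 15 116.5 28.7 36.0
258 13 117.2 26.9 36.0
262 16 116.0 25.3 37.0
266 14 116.8 23.6 36.0
270 13 116.8 21.7 38.0
274 13 117.1 20.2 37.0
376 14 116.8 -22.4 36.0
380 14 116.7 -24.0 37.0
384 14 116.9 -25.8 36.0
388 14 116.8 -27.4 36.0
392 14 116.8 -29.1 36.0
396 14 116.8 -30.8 36.0
400 13 117.2 -32.4 36.0
404 14 116.7 -34.0 37.0
408 15 116.2 -35.6 37.0
5 119.8 42.2 -43.4
11 117.7 42.5 -43.9
17 115.7 38.4 -17.8Traceback (most recent call last):
  File "p.py", line 13, in <module>
    print(v,fx[v,x[0]].round(1),fy[v,x[0]].round(1),fy[v,x[-1]].round(1))
                 ~^^^
IndexError: index 0 is out of bounds for axis 0 with size 0
```

Emit:
carry_out(
  plan=[0.0035,0,0.0003,0,0,0,0.0035,0,0,0,0,0,0.0035,0,0,0,0,0,0.0035,0,0,0,0,0,0.0035,0,0,0,0,0,0.0035,0,0,0,0,0,0.0035,0,0,0,0,0,0.0035,0,0,0,0,0],
)

```text
time: 10.4
tcp_pos: [502.5, -94.3, 23.9]
ee_rot: [-0.0, 0.996, 0.086, -0.0]
contact_force: [-8.0, -1.1, 12.8]
finger_gap: 0.372
gripper_force: 35.0
```

Emit:
carry_out(
  plan=[0.003,0,0,0,0,0,0.003,0,0,0,0,0,0.003,0,0,0,0,0,0.003,0,0,0,0,0,0,0,0,0,0,0,0,0,0,0,0,0,0,0,0,0,0,0,0,0,0,0,0,0],
)

```text
time: 11.07
tcp_pos: [514.1, -92.2, 23.9]
ee_rot: [-0.0, 0.996, 0.086, -0.0]
contact_force: [-5.5, 0.5, 10.8]
finger_gap: 0.371
gripper_force: 35.0
```

```bash
python3 w3.py w8|tail -12
cat > sd.py <<'E'
from h import *
import sys
for n in ('top','side'): snap(n,n+sys.argv[1])
E
python3 sd.py 2; python3 -c "
from h import *
a=[cv2.resize(cv2.imread(f'pics/side{i}.png')[165:255,220:370],None,fx=5,fy=3.3*1,interpolation=cv2.INTER_CUBIC) for i in (1,2)]
cv2.imwrite('pics/s12.png',np.vstack(a)); 
c=ld('w8');cv2.imwrite('pics/w8c.png',c['img'][:120,:,::-1])"
```

```text
psi 9.869146617889143
-10 676 25.5 [-16.5  15.9] front
0 1279 25.5 [-16.7  16.1] front
10 1646 25.3 [-23.6  23.2] front
20 3004 -5.3 [-24.   23.6] front
30 1672 -8.0 [-24.6  24.3] front
40 1690 -9.6 [-24.3  24. ] front
50 1727 -11.2 [-24.4  24.1] front
60 1814 -12.8 [-24.6  24.3] front
70 1762 -14.4 [-24.3  24.1] front
80 750 -15.5 [-24.6  24.1] front
max fx 83.62312196542597
```

View pics/s12.png

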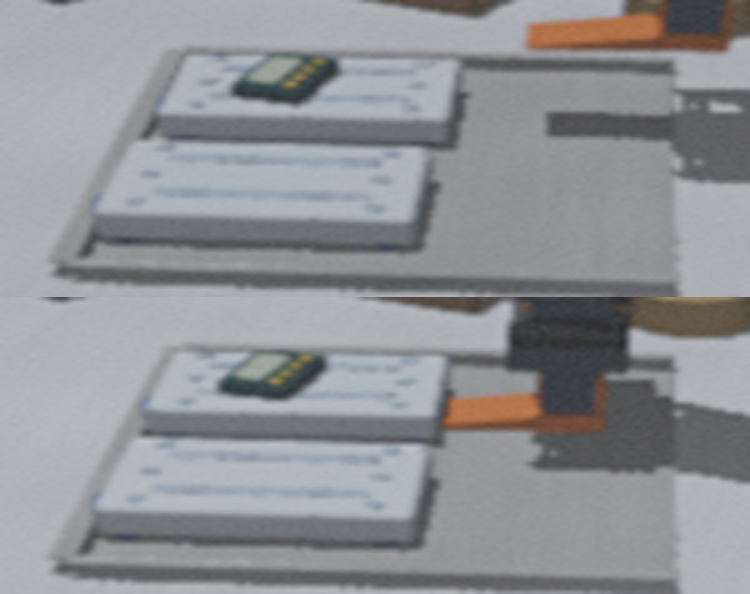

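Emit:
carry_out(
  plan=[0.003,0,0,0,0,0,0.003,0,0,0,0,0,0.003,0,0,0,0,0,0.003,0,0,0,0,0,0.003,0,0,0,0,0,0.003,0,0,0,0,0,0.002,0,0,0,0,0,0.002,0,0,0,0,0],
)

```text
time: 11.88
tcp_pos: [535.2, -88.5, 23.9]
ee_rot: [-0.0, 0.996, 0.086, -0.001]
contact_force: [-12.5, -1.3, 17.0]
finger_gap: 0.372
gripper_force: 35.0
```

```bash
python3 w3.py w9|grep -v '^[a-z]'; python3 sd.py 3
cat > cmp.py <<'E'
from h import *
R=np.array([np.cos(.1718),np.sin(.1718)]);N=np.array([-R[1],R[0]])
for n in ('w6','w8','w9'):
    W=cloud(ld(n)); d=W[...,:2]-np.array([678.5,-64]); x=d@R;y=d@N
    m=(abs(y)<52)&(abs(y)>30)&(x<-50)&(x>-110)&(W[...,2]>30)&(W[...,2]<60)
    hsv=cv2.cvtColor(ld(n)['img'],cv2.COLOR_RGB2HSV); m&=(hsv[...,1]<80)
    if m.sum()<50: print(n,m.sum());continue
    print(n,m.sum(),'front x',np.percentile(x[m],1),'top z',[ (round(a,1),np.round(np.median(W[m&(x>a)&(x<a+6)][:,2]),2)) for a in (-92,-86,-80,-74,-68) if (m&(x>a)&(x<a+6)).sum()>20])
E
python3 cmp.py
```

```text
[535.56190427 -88.44484654  23.90939441] [-1.43192032e-04  9.96291762e-01  8.60334751e-02 -9.72597972e-04] [-9.14991831 -1.36588563 16.47603135]
[  277   143    93   145 11686]
((562.9527587890625, -84.96499633789062), (70.42723846435547, 52.107337951660156), 9.895085334777832) [11.56685453 12.4699663  14.72790827 17.39645081 49.61446979]
-10 708 25.5 [-16.5  15.9] front
0 1281 25.5 [-16.6  16.1] front
10 1688 25.2 [-23.7  23.2] front
20 2970 -5.6 [-23.9  23.6] front
30 1664 -8.1 [-24.5  24.3] front
40 1688 -9.6 [-24.4  24.1] front
50 1551 -11.2 [-24.4  24.1] front
60 81 13.5 [-19.1  20.2] front
w6 4144 front x -91.0536986158086 top z [(-92, np.float64(37.89)), (-86, np.float64(39.46)), (-80, np.float64(39.39)), (-74, np.float64(39.64)), (-68, np.float64(39.79))]
w8 8739 front x -82.56594206205463 top z [(-86, np.float64(37.44)), (-80, np.float64(39.71)), (-74, np.float64(39.94)), (-68, np.float64(39.97))]
w9 7794 front x -81.81644352180669 top z [(-86, np.float64(40.48)), (-80, np.float64(42.83)), (-74, np.float64(43.21)), (-68, np.float64(43.03))]
```

Emit:
carry_out(
  plan=[0.001,0,0,0,0,0,0.001,0,0,0,0,0,0,0,0,0,0,0,0,0,0,0,0,0,0,0,0,0,0,0,0,0,0,0,0,0,0,0,0,0,0,0,0,0,0,0,0,0],
)

```text
time: 12.7
tcp_pos: [537.3, -88.2, 23.9]
ee_rot: [-0.0, 0.996, 0.086, -0.001]
contact_force: [-10.3, -0.0, 15.7]
finger_gap: 0.371
gripper_force: 35.0
```

```bash
sed -i "s/'w8','w9'/'w9','w10'/" cmp.py; python3 w3.py w10|head -1; python3 sd.py 4; python3 cmp.py; python3 -c "
from h import *
a=ld('w10')['img'][:,:,::-1]; b=cv2.resize(cv2.imread('pics/side4.png')[165:255,220:370],(640,200),interpolation=cv2.INTER_CUBIC)
cv2.imwrite('pics/fin.png',np.vstack([a,b]))"
```

```text
[537.26355755 -88.12427914  23.90087532] [-1.60872572e-04  9.96295026e-01  8.59958447e-02 -9.54292422e-04] [-9.03728049 -1.68778105 15.05768068]
w6 4144 front x -91.0536986158086 top z [(-92, np.float64(37.89)), (-86, np.float64(39.46)), (-80, np.float64(39.39)), (-74, np.float64(39.64)), (-68, np.float64(39.79))]
w9 7794 front x -81.81644352180669 top z [(-86, np.float64(40.48)), (-80, np.float64(42.83)), (-74, np.float64(43.21)), (-68, np.float64(43.03))]
w10 7626 front x -81.83711558562202 top z [(-86, np.float64(40.95)), (-80, np.float64(43.17)), (-74, np.float64(43.45)), (-68, np.float64(43.31))]
```

View pics/fin.png

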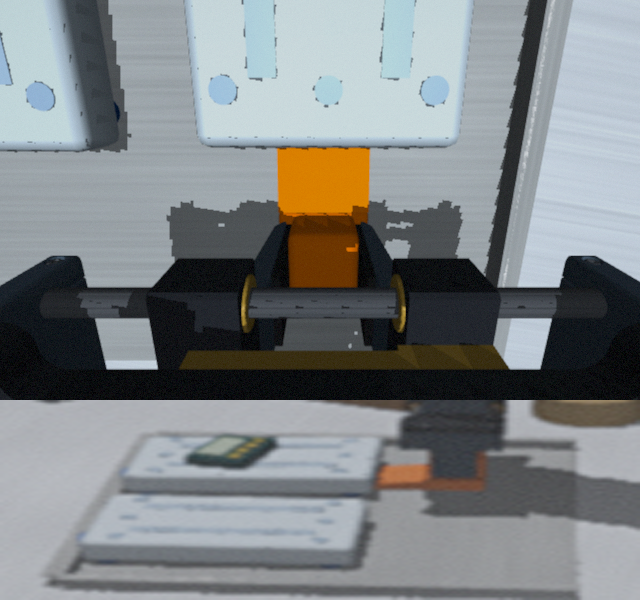

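The front of the pack is up about 3.8 mm. The wedge enters midway along the front edge (px 278–369, with the pack spanning 195–462), it is still gripped, and nothing is moving. I'm handing the job in.

```bash
python3 -c "
from h import *
print(ticket.finish_job())"
```

```text
the job is handed in; nothing more can be done
None
```

I handed in the job with the wedge still gripped and flat under the middle of the logger pack's front edge. By camera the front feet are about 3.8 mm clear of the tray; the pack slid back about 9 mm against the rim, and I got no verdict back.

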